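# Tighten the loose spice jar and shelve it

### The arm

A 6-joint arm with a two-finger parallel gripper is mounted at the origin on the work surface. World frame = base frame: x ahead of the robot, y to its left, z up, the work surface at z = 0. Lengths are in m, angles in rad, forces in N, time in s.
With the tool pointing down it reaches from about 0.2 to 0.875 m from the base axis. Payload 3.4 kg.
Tool frame: the origin (TCP) lies between the finger pads; the fingertips stand 25 mm ahead of it and the grasp point (between the pads) lies 6 mm ahead of it (r.nose_length is the z of the fingertips in the tool frame, in m); z points along the fingers, y is the line along which they close (so a half turn about z gives the same grasp; the last joint's range is limited). The gripper opens to 94 mm and grips with 3 to 60 N. Pads are 16 mm wide; open, the fingers measure 119 mm over their backs; the gripper's body (75 mm by 177 mm) begins 78 mm behind the grasp point.
Start: joints at [-1.351, 0.276, 1.505, -0, 1.361, -0.121], TCP at [0.192, -0.542, 0.204] pointing down, gripper open.
Joint ranges: [-2.89, 2.89], [-0.75, 2.08], [0.22, 2.7], [-1.18, 4.32], [0.11, 2.71], [-2.7, 2.7]. Speed limits (rad/s): [2.57, 2.57, 3.14, 3.14, 3.14, 3.14].

### API

Orientations are given as a unit quaternion [w, x, y, z].
In Python, from plant import r, gripper_to, inverse_kinematics, vision, models, telemetry gives the robot as it stands. Calls block until the motion is done:
- r.move_to(position, orientation): joint-space move of the TCP to a pose.
- r.move_l(position, rot=None, vel=0.15, guard=None): straight line of the TCP; rot=None keeps the orientation; vel is the mean speed in m/s. With guard (N) it stops when the force on the tool has changed by that much, and returns True; else False.
- r.movej(angles): joint-space move.
- gripper_to(opening, f_grip=None): finger opening in m; f_grip is the grip in N (None keeps the last); returns when the fingers have stopped.
- r.hold(seconds).
- inverse_kinematics(position, orientation): joint angles nearest the present ones, or None.
- vision.snapshot(name): name is "side" or "top" or "wrist"; returns the picture (384x512x3 uint8, red, green, blue); there is no depth.
- vision.get_calibration(name): a dict with "fx", "fy", "cx", "cy" (pixels), "position" and "orientation" of the camera in the world. Camera axes: x right, y down, z forward; pixel columns grow to the right and rows downward; lengths in m; the calibration is good to about 2 mm. A picture is of the moment at which its call begins: read the wrist's pose just before it. get_calibration takes no time and is no camera call; for the wrist camera it gives the pose at the moment of the call.
A pose or a line that the arm cannot do raises r.PlanningError and nothing moves.
- r.sign_off(): hands the job in; it is judged then, once.
Trained networks look in the newest picture that a camera, given by its name, has taken for a name from the list of things; names that differ only in an ending like _2 or _b are one class to them, and where a whole thing is asked for, a point or a joint stands for the part that bears it (a point fixed in the world has none). Each returns a list of dicts, best first, with "score" (0 to 1); they miss things now and then, are a little off and sometimes report something else, mostly with a low value. They report only what shows in the picture. A call takes as long as a camera call.
- models.boxes_of(thing, camera): "at" ([x, y, z] in m, in world coordinates, good to about 4 mm: the middle of the surface that is visible of it).
- models.regions_of(thing, camera): "pixels" (384x512 bool, what is visible of it).
- models.mark_of(thing, camera): "at" ([x, y, z] in m, in world coordinates, good to about 4 mm: a listed point, or the origin of a listed thing).
Readings, each from a call of its own:
- telemetry.current_t(): time.
- telemetry.current_joints(): joint angles.
- telemetry.current_dq(): joint speeds.
- telemetry.current_joint_efforts(): joint torques, N m.
- telemetry.current_ee_pos(): TCP position.
- telemetry.current_tool_rot(): TCP orientation.
- telemetry.current_wrist_force(): force on the tool from outside, world axes, zero at the start.
- telemetry.current_torque(): the same for the moment, N m.
- telemetry.current_opening(): finger opening in m.
- telemetry.current_finger_force(): force on a finger pad.
Only numpy, scipy, OpenCV 4.12 (cv2) and the standard library are available. Lean on these libraries where they do the work, as an engineer would, in place of code of your own. Each camera call takes 0.05 s, during which the arm holds its last target. There are 200 camera calls.

### The job

One of the three red-capped spice jars on the turntable has a loose cap: its finger wing stands askew to the square jar instead of parallel to its sides. With the jar still in its pocket, screw that cap clockwise until it is tight, then carry the jar to the low wooden spice shelf and stand it upright in the middle of the gap between the tin and the salt box, setting it down before you let go. Leave the other two jars standing in their pockets.

Things in the scene. Friction and masses are not known exactly. Their poses are not given: they have to be found in the camera images.
- loose_cap (a joint): Screw cap of the loose jar. Value = how far it is unscrewed (rad): 0 is tight (hard stop), growing counter-clockwise from above; starts at 0.5 to 1.1, so under a quarter turn clockwise closes it. Turns stiffly (0.04 N m), stays where left, does not rise or come off. Tight, its wing is parallel to the jar's sides, as on the two other jars.
- cap_grip (a point): Middle of the top edge of the wing on the loose jar's cap, on the jar's axis, 115 mm above its underside. The wing is an upright bar to pinch: 40 mm long (this point's x, turns with the cap), 12 thick (y), 22 tall; its foot is on the cap's round 40 mm disc, so fingertips must stay less than 22 mm below this point. z up. Jar: clear glass, 44 mm square, 130 g.
- shelf_gap (a point): Centre of the gap on the low wooden shelf, on the board's upper face (30 mm above the counter); x across the shelf (away from the robot), y along it, z up. Fixed; 110 mm deep, 310 long; end panels and back strip rise 16 mm above the board. A round tin and a square salt box, 52 mm tall at most, stand about 92 mm either side along y: the gap is about 125 mm wide.
- jar_b: A tight jar, a twin of the loose one (115 mm tall with its red wing cap), to be left alone. Origin: centre of its underside, z up, x along its wing. The three jars stand in square pockets (47 mm wide, walls 18 mm high) on a fixed black turntable, their undersides 18 mm above the counter, 112 mm apart. A pocket lets its jar turn about 4 degrees either way, then stops it.
- jar_c: The other tight jar, the same as jar_b, to be left alone. A jar carried over it must have its underside more than 133 mm above the counter. Origin: centre of its underside, z up, x along its wing.

How it is judged:
On the way, in this order (a step that is already met when the one before it is completed fails the run):
1. the loose cap is screwed tight (within 10 degrees of its stop) while the jar still stands in its pocket (value of joint loose_cap below 0.17 rad and distance of cap_grip from where it was at the start of the episode below 0.012 m), for 0.1 s.
2. the jar, still in the fingers, is down in the gap: its underside within 10 mm of the board, its axis within 20 mm of the gap's centre (horizontal distance between cap_grip and shelf_gap below 0.02 m and z of cap_grip in the frame of shelf_gap below 0.125 m and contact force between the fingers and anything else above 0.5 N), for 0.05 s.
At the end, for the whole second after the job is handed in: The once-loose cap is within 10 degrees of its tight stop, and its jar stands upright (within 8 degrees) on the shelf board, its axis within 20 mm of the centre of the gap, let go (value of joint loose_cap below 0.17 rad and horizontal distance between cap_grip and shelf_gap below 0.02 m and z of cap_grip in the frame of shelf_gap between 0.11 and 0.12 m and angle between cap_grip's own z axis and vertical below 0.15 rad); the robot touches nothing.
It fails at once if the loose jar is tipped over (more than 45 degrees) (angle between cap_grip's own z axis and vertical above 0.785 rad).
It fails at once if a tight jar is taken or knocked out of its pocket (moved over 30 mm or tipped over 20 degrees) (distance of jar_b from where it was at the start of the episode above 0.03 m or angle between jar_b's own z axis and vertical above 0.35 rad).
It fails at once if a tight jar is taken or knocked out of its pocket (moved over 30 mm or tipped over 20 degrees) (distance of jar_c from where it was at the start of the episode above 0.03 m or angle between jar_c's own z axis and vertical above 0.35 rad).
It also fails if it takes over 42 s, if anything falls off the work surface, if the arm or the gripper's body presses on something with over 40 N, if the wrist force passes 120 N, or if a joint passes its speed limit or range.

## Working session

There is one attempt and no reset: what is moved stays moved. The work goes in short steps, each a Python script; the robot and the scene stay as the last script left them, time stands still between calls to the robot, and variables do not carry over. Pictures are saved under pics/ and viewed, at most 10 in all, crops included, and the job is handed in when it is done.

```bash
mkdir -p pics; python3 - <<'E'
from plant import r, vision, models, telemetry
import cv2, numpy as np
ims=[]
for c in ["top","side"]:
    im=vision.snapshot(c); cv2.imwrite(f"pics/{c}0.png",im[:,:,::-1])
    k=vision.get_calibration(c); print(c,{a:np.round(b,4).tolist() for a,b in k.items()})
    for n in ["cap_grip","shelf_gap","jar_b"]:
        print(n,[(np.round(d["at"],3).tolist(),round(d["score"],2)) for d in models.mark_of(n,c)])
print(telemetry.current_t())
E
```

```text
top {'fx': 353.2392, 'fy': 353.2392, 'cx': 249.5426, 'cy': 189.2693, 'position': [0.4503, 0.0226, 0.8753], 'orientation': [-0.0342, 0.707, -0.7045, 0.0511]}
cap_grip [([0.561, 0.257, 0.134], 0.8)]
shelf_gap []
jar_b [([0.628, 0.172, 0.02], 0.78), ([0.516, 0.151, 0.018], 0.73)]
side {'fx': 366.1764, 'fy': 366.1764, 'cx': 256.2705, 'cy': 188.0405, 'position': [0.419, 0.596, 0.7643], 'orientation': [0.0478, -0.109, 0.9228, -0.3663]}
cap_grip [([0.556, 0.256, 0.133], 0.87), ([0.56, -0.196, 0.026], 0.65)]
shelf_gap [([0.559, -0.196, 0.026], 0.64)]
jar_b [([0.511, 0.158, 0.017], 0.94), ([0.621, 0.166, 0.018], 0.92)]
0.4
```

View pics/top0.png

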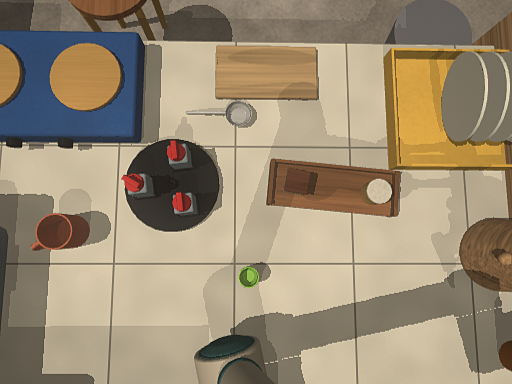

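View pics/side0.png

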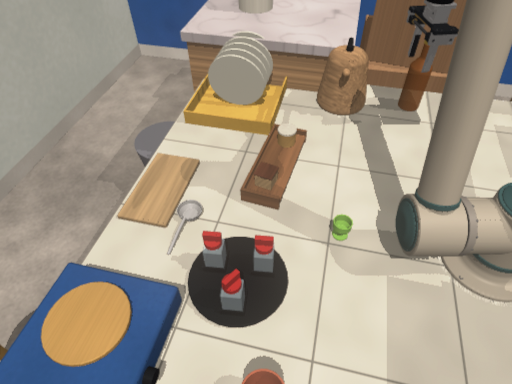

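The top view shows three jars on the turntable: caps at about (134,183), (177,152) and (182,203). The one at (134,183), toward +y, looks askew. The shelf spans about (270,160) to (400,215), with the salt box at (300,180) and the tin at (378,190). The side view agrees, with the askew cap at (232,281).

```bash
cat > h.py <<'E'
from plant import r, gripper_to, inverse_kinematics, vision, models, telemetry
import cv2, numpy as np
from scipy.spatial.transform import Rotation as Ro
def down(yaw):  # tool z down, tool x at world angle yaw (closing axis y perpendicular to it)
    return (Ro.from_euler('z',yaw)*Ro.from_euler('x',np.pi)).as_quat(scalar_first=True)
def to_plane(k,uv,z):
    uv=np.atleast_2d(uv).astype(float)
    d=np.c_[(uv[:,0]-k["cx"])/k["fx"],(uv[:,1]-k["cy"])/k["fy"],np.ones(len(uv))]
    d=Ro.from_quat(k["orientation"],scalar_first=True).apply(d); p=np.array(k["position"])
    return p+d*((z-p[2])/d[:,2])[:,None]
def snap(name,c="wrist"):
    k=vision.get_calibration(c); im=vision.snapshot(c); cv2.imwrite(f"pics/{name}.png",im[:,:,::-1])
    np.save(f"pics/{name}.npy",k,allow_pickle=True); return im,k
E
python3 - <<'E'
from h import *
q=telemetry.current_tool_rot(); R=Ro.from_quat(q,scalar_first=True).as_matrix(); yaw=np.arctan2(R[1,0],R[0,0])
print("yaw",yaw)
r.move_l([0.192,-0.5,0.33])
for n,p in [("shelf",[0.50,-0.196,0.32]),("jar",[0.50,0.25,0.36])]:
    for y in (0,np.pi/2,-np.pi/2):
        s=inverse_kinematics(p,down(y)); print(n,y,None if s is None else np.round(s,2))
    r.move_to(p,down(0))
    im,k=snap(n); print(np.round(k["position"],3),telemetry.current_t())
    for t in ["cap_grip","shelf_gap","jar_b"]:
        print(t,[(np.round(d["at"],4).tolist(),round(d["score"],2)) for d in models.mark_of(t,"wrist")])
cv2.imwrite("pics/both.png",cv2.resize(np.vstack([cv2.imread("pics/shelf.png"),cv2.imread("pics/jar.png")]),(400,600)))
E
```

```text
yaw 0.340864881759238
shelf 0 [-0.5   0.17  1.36 -0.    1.61  1.07]
shelf 1.5707963267948966 [-0.5   0.17  1.36  0.    1.61 -0.5 ]
shelf -1.5707963267948966 [-0.5   0.17  1.36 -0.    1.61  2.64]
[ 0.566 -0.197  0.5  ] 3.075
cap_grip []
shelf_gap [([0.5642, -0.2008, 0.0299], 0.77)]
jar_b [([0.5162, 0.1527, 0.0172], 0.96), ([0.6266, 0.1679, 0.0208], 0.66)]
jar 0 [ 0.34  0.21  1.22 -0.    1.71  1.91]
jar 1.5707963267948966 [ 0.34  0.21  1.22 -0.    1.71  0.34]
jar -1.5707963267948966 None
[0.567 0.249 0.54 ] 4.9167
cap_grip [([0.5612, 0.2525, 0.1373], 0.9)]
shelf_gap [([0.5631, -0.198, 0.0302], 0.64)]
jar_b [([0.6287, 0.1686, 0.0174], 0.9), ([0.5163, 0.1515, 0.0133], 0.67)]
```

View pics/shelf.png

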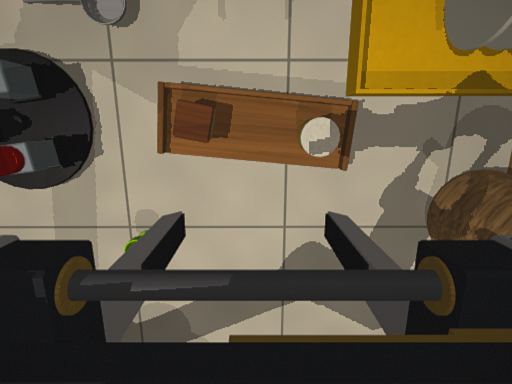

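View pics/jar.png

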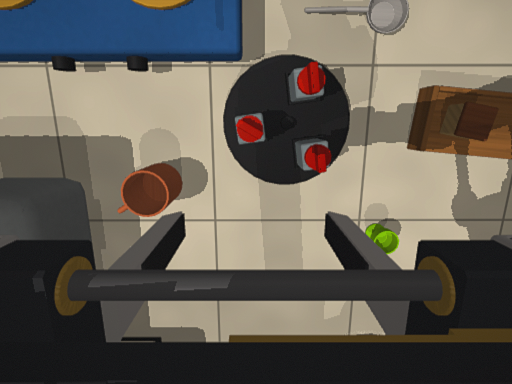

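The shelf picture shows shelf corners at about (159,83), (357,100), (347,170) and (158,153), with the salt box around (194,120) and the tin around (320,137). In the jar picture the askew wing is on the jar at (249,128); the tight ones are at (311,78) and (316,157). The model marks agree with this. I'll take one closer look for the wing angle.

```bash
python3 - <<'E'
from h import *
gripper_to(0.045,40)
r.move_l([0.495,0.254,0.255])
im,k=snap("close"); 
print([(np.round(d["at"],4).tolist(),round(d["score"],2)) for d in models.mark_of("cap_grip","wrist")])
Rk=Ro.from_quat(k["orientation"],scalar_first=True)
pc=Rk.inv().apply(np.array([.5605,.2545,.133])-k["position"]); u=k["fx"]*pc[0]/pc[2]+k["cx"]; v=k["fy"]*pc[1]/pc[2]+k["cy"]; print(u,v)
x0,y0=int(u)-60,max(0,int(v)-45); print(x0,y0)
cv2.imwrite("pics/closez.png",cv2.resize(im[y0:y0+90,x0:x0+120,::-1],None,fx=6,fy=6,interpolation=cv2.INTER_CUBIC))
ks=np.load("pics/shelf.npy",allow_pickle=True).item()
c=to_plane(ks,[(159,83),(357,100),(347,170),(158,153)],0.046); print(c.round(4).tolist(),c.mean(0))
e=(c[0]+c[3]-c[1]-c[2])/2; print("shelf y-axis angle",np.degrees(np.arctan2(e[1],e[0])),np.linalg.norm(e))
E
```

```text
[([0.5631, 0.2525, 0.1366], 0.57)]
254.45271446479163 124.07652992691207
194 79
[[0.6242, -0.0518, 0.046], [0.5994, -0.3546, 0.046], [0.4904, -0.3475, 0.046], [0.5182, -0.0418, 0.046]] [ 0.55805441 -0.19891393  0.046     ]
shelf y-axis angle 85.05827772115408 0.3053488196005959
```

View pics/closez.png

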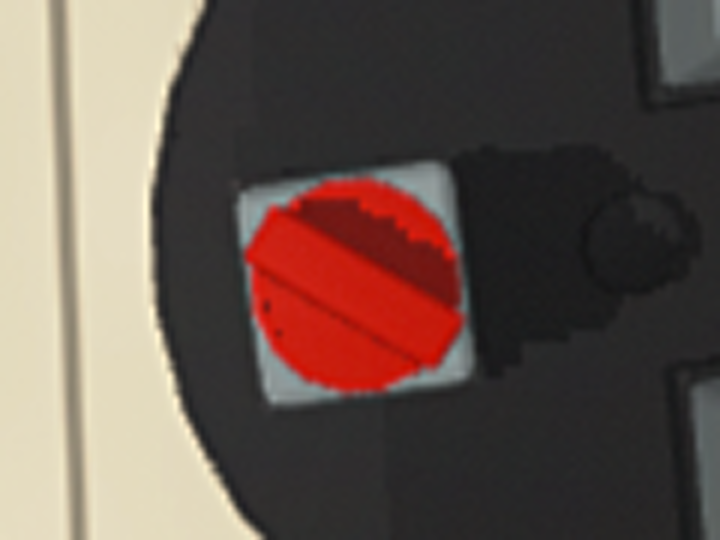

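Zoomed view: the wing's upper edge runs (280,205) to (462,318), giving a world yaw of about 58°. The jar sides, (240,188) to (445,162), give about 7.5°. So the cap is about 51° loose, with its wing centre at (356,286). Next I pinch it and turn clockwise, watching the torque.

```bash
python3 - <<'E'
from h import *
k=np.load("pics/close.npy",allow_pickle=True).item()
g=to_plane(k,[(194+356/6-.4,79+286/6-.4)],0.133)[0]; print(g)
rad=np.radians
r.move_to([g[0],g[1],0.20],down(rad(58.2)))
print(r.move_l([g[0],g[1],0.1405],vel=0.06,guard=6), telemetry.current_ee_pos())
gripper_to(0.0,40); print(telemetry.current_opening(),telemetry.current_finger_force())
print(telemetry.current_wrist_force(),telemetry.current_torque())
p=telemetry.current_ee_pos(); t0=telemetry.current_torque()
for y in list(range(52,10,-6))+list(range(8,-3,-2)):
    r.move_to(p,down(rad(y))); t=np.array(telemetry.current_torque())
    print(y,t.round(3),round(telemetry.current_t(),2))
    if abs(t[2]-t0[2])>0.35: break
print(telemetry.current_ee_pos(),telemetry.current_wrist_force())
E
```

```text
[0.55825954 0.25609472 0.133     ]
False [0.55861165 0.25621037 0.14095052]
0.0006397592714363964 0.0
[ 0.20216514 -0.26854125 -0.65269585] [-0.02609453 -0.02552578  0.03848478]
52 [-0.058 -0.006 -0.034] 10.09
46 [ 0.015 -0.059  0.065] 10.34
40 [-0.062  0.044  0.046] 10.59
34 [ 0.035 -0.037  0.066] 10.84
28 [ 0.01   0.008 -0.042] 11.09
22 [0.009 0.036 0.   ] 11.34
16 [ 0.009 -0.043  0.01 ] 11.59
8 [ 0.042  0.022 -0.005] 11.85
6 [0.014 0.025 0.011] 12.1
4 [ 0.049  0.    -0.019] 12.35
2 [-0.038  0.044  0.053] 12.6
0 [-0.003  0.017  0.041] 12.85
-2 [-0.025  0.024  0.013] 13.1
[0.55825715 0.25609072 0.14049818] [0.58118878 0.27188706 0.94157506]
```

The fingers closed on nothing, so they are above or beside the wing. Before trying again I'll check the height and look.

```bash
python3 - <<'E'
from h import *
print(r.nose_length, telemetry.current_opening(), telemetry.current_ee_pos())
im,k=snap("miss"); im2,k2=snap("miss_side","side")
a=cv2.resize(im[:, :, ::-1],(512,384)); b=cv2.resize(im2[200:340,150:340,::-1],(521,384))
cv2.imwrite("pics/miss2.png",cv2.resize(np.hstack([a,b]),(800,300)))
E
```

```text
0.025 0.0006190425228383225 [0.55825715 0.25609072 0.14049818]
```

View pics/miss2.png

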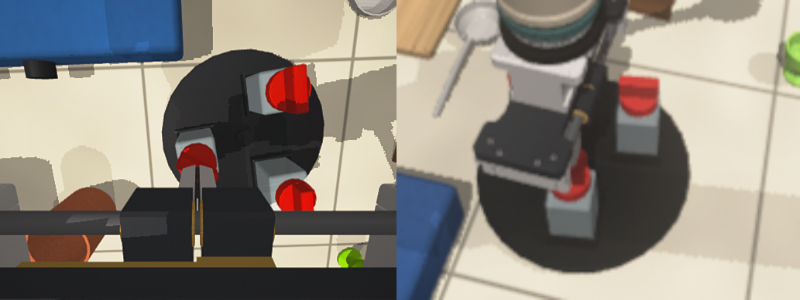

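```bash
python3 - <<'E'
import cv2,numpy as np
a=cv2.imread("pics/miss.png")[130:260,190:320]; b=cv2.imread("pics/miss_side.png")[240:330,195:285]
f=lambda i:cv2.resize(i,(400,400),interpolation=cv2.INTER_CUBIC)
cv2.imwrite("pics/miss3.png",np.hstack([f(a),f(b)]))
E
```

```text
(no output)
```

View pics/miss3.png

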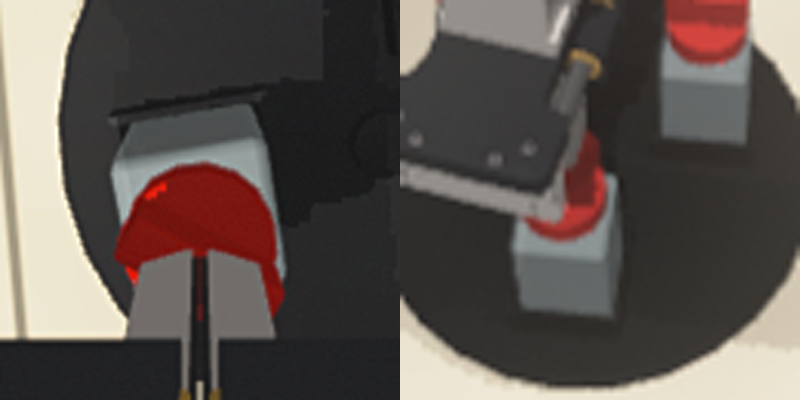

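```bash
python3 - <<'E'
from h import *
k=np.load("pics/miss.npy",allow_pickle=True).item(); print({a:np.round(b,4).tolist() for a,b in k.items()})
def proj(k,P):
    c=Ro.from_quat(k["orientation"],scalar_first=True).inv().apply(np.array(P)-k["position"]); return (k["fx"]*c[0]/c[2]+k["cx"],k["fy"]*c[1]/c[2]+k["cy"])
p=np.array(telemetry.current_ee_pos())
print("tip",proj(k,p-[0,0,.025]))
d=lambda a:np.array([np.cos(np.radians(a)),np.sin(np.radians(a)),0])
for s in (1,-1):
    for z in (.133,.111): print("wing end",s,z,proj(k,np.array([p[0],p[1],z])+s*.02*d(58)))
print("disc +x edge",proj(k,[p[0]+.02,p[1],.111]), "jar bottom +x", proj(k,[p[0]+.022,p[1],.018]))
ks=vision.get_calibration("side")
for s in (1,-1):
    for z in (.133,.111): print("side wing end",s,z,proj(ks,np.array([p[0],p[1],z])+s*.02*d(58)))
print("side tip",proj(ks,p-[0,0,.025]))
E
```

```text
{'fx': 282.1219, 'fy': 282.1219, 'cx': 254.4714, 'cy': 189.6734, 'position': [0.6247, 0.2541, 0.3211], 'orientation': [-0.0813, -0.6905, 0.7139, 0.084]}
tip (np.float64(254.73470748106905), np.float64(211.8078387647591))
wing end 1 0.133 (np.float64(229.86660440257464), np.float64(205.80651904323864))
wing end 1 0.111 (np.float64(232.28357790978458), np.float64(197.5939293713387))
wing end -1 0.133 (np.float64(279.077091059469), np.float64(232.8478546354517))
wing end -1 0.111 (np.float64(276.702807419212), np.float64(222.20262597843055))
disc +x edge (np.float64(253.8616729176837), np.float64(184.97474763112527)) jar bottom +x (np.float64(253.96775854673692), np.float64(164.60396356676097))
side wing end 1 0.133 (np.float64(222.7483900423861), np.float64(282.27224631462195))
side wing end 1 0.111 (np.float64(223.5921800536823), np.float64(287.89839237770707))
side wing end -1 0.133 (np.float64(238.2240059889705), np.float64(269.33048636718763))
side wing end -1 0.111 (np.float64(238.70877406929563), np.float64(275.09284791690976))
side tip (np.float64(231.11729617179816), np.float64(280.2684138459032))
```

```bash
python3 - <<'E'
from h import *
gripper_to(0.045,40); print(telemetry.current_opening(),telemetry.current_wrist_force())
r.move_l([0.558,0.256,0.20],vel=0.12)
r.move_to([0.495,0.254,0.255],down(0))
im,k=snap("close2"); print(telemetry.current_t(), telemetry.current_opening())
o=cv2.imread("pics/close.png"); n=im[:,:,::-1]
f=lambda i:cv2.resize(i,(400,400),interpolation=cv2.INTER_CUBIC)
cv2.imwrite("pics/cmp.png",np.hstack([f(n[80:170,210:300]),f(n[110:360,130:380])]))
E
```

```text
0.04497502444963955 [0.35324164 0.07008052 0.07074339]
15.1583 0.044993665536379075
```

View pics/cmp.png

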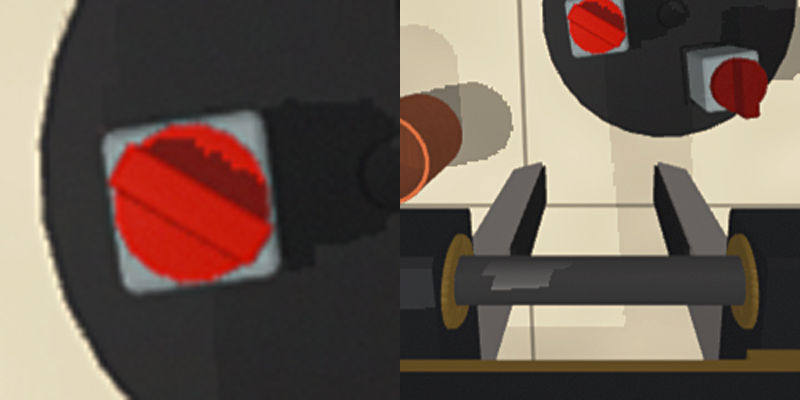

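The cap is unchanged: the wing runs from (125,150) to (270,235) in the left crop. The open tips show about 69 px for 45 mm, so they sit about 0.185 m from the camera. That means the tips are only about 5–8 mm ahead of the TCP, not 25, and they closed just above the wing. I'll feel for the cap disc with a guarded descent instead.

```bash
python3 - <<'E'
from h import *
x,y=0.5585,0.2558; rad=np.radians
r.move_to([x,y,0.165],down(rad(58.2))); gripper_to(0.028,40)
r.move_l([x,y,0.142],vel=0.1)
hit=r.move_l([x,y,0.110],vel=0.03,guard=4); p=np.array(telemetry.current_ee_pos()); print(hit,p,telemetry.current_wrist_force())
r.move_l([x,y,p[2]+0.004],vel=0.05)
gripper_to(0.0,40); print(telemetry.current_opening(),telemetry.current_finger_force(),telemetry.current_ee_pos(),telemetry.current_wrist_force(),telemetry.current_t())
E
```

```text
False [0.55864046 0.25585981 0.11014985] [-0.4044272   0.24622324  0.33617318]
0.011437474811744874 39.912275075912476 [0.55848256 0.25582625 0.11410849] [-0.57589283 -0.47356229  0.27087337] 18.8833
```

The wing is gripped: the opening is 11.4 mm at 40 N. Now I turn it clockwise.

```bash
python3 - <<'E'
from h import *
p=np.array(telemetry.current_ee_pos()); t0=np.array(telemetry.current_torque()); rad=np.radians
for y in (48,38,28,20,14,10,7,5,3,1,-1):
    r.move_to(p,down(rad(y))); t=np.array(telemetry.current_torque())
    print(y,(t-t0).round(3),round(telemetry.current_opening(),4))
    if abs(t[2]-t0[2])>0.3: break
print(telemetry.current_ee_pos(),telemetry.current_wrist_force(),telemetry.current_t())
im,k=snap("turned")
E
```

```text
48 [-0.09   0.08   0.046] 0.0115
38 [-0.008  0.13   0.03 ] 0.0117
28 [0.033 0.119 0.024] 0.0116
20 [-0.028  0.155 -0.015] 0.0115
14 [0.045 0.137 0.06 ] 0.0117
10 [ 0.018  0.148 -0.031] 0.0116
7 [0.066 0.114 0.048] 0.0116
5 [ 0.053  0.132 -0.048] 0.0115
3 [0.209 0.293 0.053] 0.012
1 [0.177 0.353 0.384] 0.0116
[0.55829104 0.2559245  0.11412569] [0.123741   0.14739759 0.49328438] 21.5167
```

The torque jumped at yaw 1–3°, so the cap is on its stop with the jar turned 4° in its pocket. Next I relieve the twist, lift and carry.

```bash
python3 - <<'E'
from h import *
p=np.array(telemetry.current_ee_pos()); rad=np.radians
r.move_to(p,down(rad(4)))
r.move_l(p+[0,0,0.05],vel=0.06); print(telemetry.current_opening(),telemetry.current_finger_force(),telemetry.current_wrist_force())
r.move_l([p[0],p[1],0.265],vel=0.15); print(telemetry.current_opening(),telemetry.current_wrist_force())
r.move_l([0.560,-0.199,0.265],rot=down(rad(-5)),vel=0.25)
im,k=snap("over"); s,ks=snap("over_side","side")
print(telemetry.current_opening(),telemetry.current_finger_force(),telemetry.current_t())
f=lambda i:cv2.resize(i,(400,300))
cv2.imwrite("pics/over2.png",np.hstack([f(im[:,:,::-1]),f(s[50:250,170:437,::-1])]))
E
```

```text
0.011730751269573039 39.91142213344574 [-0.51897441  0.0579841  -1.42466102]
0.011647591058845035 [-0.38478673  0.12901215 -1.20133424]
0.011776901750316746 39.911354184150696 25.6917
```

View pics/over2.png

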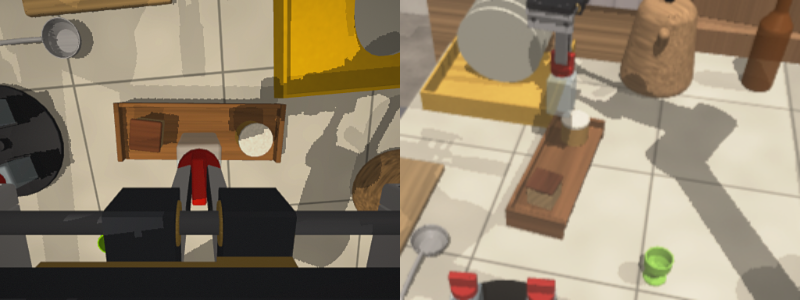

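The jar hangs upright in the fingers, at (195,150) in the left view, above the gap between the salt box at (148,135) and the tin at (255,140). Now I lower it under guard.

```bash
python3 - <<'E'
from h import *
x,y=0.560,-0.199
r.move_l([x,y,0.137],vel=0.12)
hit=r.move_l([x,y,0.119],vel=0.025,guard=4); p=telemetry.current_ee_pos(); print(hit,p,telemetry.current_wrist_force(),telemetry.current_t())
r.hold(0.2)
im,k=snap("down_side","side")
print([(np.round(d["at"],4).tolist(),round(d["score"],2)) for n in ("shelf_gap","cap_grip") for d in models.mark_of(n,"side")])
E
```

```text
True [ 0.56056034 -0.19908085  0.12603671] [1.34698566 0.90038898 3.18940315] 27.4167
[([0.5607, -0.1941, 0.0266], 0.59), ([0.6228, 0.1693, 0.0171], 0.5), ([0.5577, -0.1952, 0.1439], 0.47), ([0.5586, -0.199, 0.1454], 0.46)]
```

Contact came at TCP z 0.126, exactly as predicted. Now I release and rise.

```bash
python3 - <<'E'
from h import *
p=np.array(telemetry.current_ee_pos())
gripper_to(0.03); r.hold(0.1)
r.move_l(p+[0,0,0.05],vel=0.08); r.move_l(p+[-0.06,0,0.15],vel=0.2)
im,k=snap("final")
print([(np.round(d["at"],4).tolist(),round(d["score"],2)) for n in ("shelf_gap","cap_grip") for d in models.mark_of(n,"wrist")],telemetry.current_t())
E
```

```text
[([0.5625, -0.2034, 0.1491], 0.73)] 30.05
```

View pics/final.png

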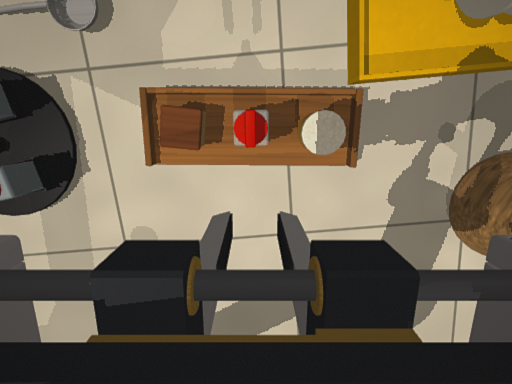

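The jar stands upright at (250,128), midway between the salt box at (181,127) and the tin at (323,132). Its wing is parallel to its sides and the gripper is clear.

```bash
python3 -c "
from plant import r
print(r.sign_off())"
```

```text
the job is handed in; nothing more can be done
None
```

The loose cap was screwed to its stop in the pocket, the jar now stands upright and released in the middle of the shelf gap, and the job was handed in about 30 s into the 42 s limit; the sign-off returned no verdict.

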